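# Check the jaw gap of a tablet hardness tester with a taper feeler gauge

### The arm

A 6-joint arm with a two-finger parallel gripper is mounted at the origin on the work surface. World frame = base frame: x ahead of the robot, y to its left, z up, the work surface at z = 0. Lengths are in m, angles in degrees, forces in N, time in s.
With the tool pointing down it reaches from about 0.4 to 0.825 m from the base axis. Payload 7 kg.
Tool frame: the origin (TCP) lies at the very end of the fingers, on their centre line; the grasp point (between the pads) lies hold_point_z behind it (hold_point_z is the distance from the TCP to the grasp point, in m); z points along the fingers, y is the line along which they close (so a half turn about z gives the same grasp; the last joint's range is limited). The gripper opens to 88 mm and grips with 3 to 60 N. Pads are 19 mm wide; open, the fingers measure 130 mm over their backs; the gripper's body (78 mm by 193 mm) begins 47 mm behind the grasp point.
Start: joints at [16.507, 20.546, 0.682, 0, -70.136, -16.507], TCP at [0.675, -0, 0.227] pointing down, gripper open.
Joint ranges: [-176.03, 176.03], [-82.01, 121.73], [-58.28, 71.71], [-173.87, 95.51], [-174.79, -0.11], [-173.66, 173.66]. Speed limits (degrees/s): [136.94, 136.94, 172.46, 180, 180, 180].

### API

Orientations are given as [roll, pitch, yaw] about the fixed x, y, z axes, in that order (R = Rz(yaw) Ry(pitch) Rx(roll)).
In Python, from plant import get_obs, snapshot, close_job, hold_point_z gives the robot as it stands.
- The arm moves only by the tool play_rows, never from a script. Its argument "commands" is a list that holds one entry, the list of rows, each a list of 7 numbers: the shift along the tool's x, y, z in cm, then the turn, a rotation vector about the tool's x, y, z in degrees, then the opening, from 0 (shut) to 1 (fully open). In form: [[[x, y, z, ax, ay, az, fingers], ...]]. A call has 1 to 20 rows; each row is the pose to reach, as a shift and turn from the pose commanded when the call began, along the tool's axes at that moment; what a row does not reach only later rows make up. A row lasts 1/12 s, in which the tool goes at most 41.7 mm and 7.16 degrees, less where a joint would pass 70% of its speed; a pose out of reach is approached as far as the arm can. A call with a gripper value outside its range is refused whole. The fingers move at their own pace and stop on an object; the grip force is fixed at half the most. Time passes only in rows, so rows that repeat a pose let the fingers close. It gives the time, the measured TCP pose, the force, the opening and the grip force at its end, in the units of the state.
- get_obs(): the state, without advancing time (a new reading comes with each control period).
- snapshot(name): name is "scene" or "side" or "wrist"; returns a dict with "frame" (400x640x3 uint8, red, green, blue), "camera_matrix" (3x3 intrinsics, pixels), "dist" ([k1, k2, p1, p2, k3] as OpenCV has them; the pictures are not rectified), "origin" and "attitude" of the camera in the world. Camera axes: x right, y down, z forward; pixel columns grow to the right and rows downward; lengths in m; the calibration is good to about 2 mm. A picture is of the moment at which its call begins. There is no depth.
- close_job(): hands the job in; it is judged then, once.
The state is a dict: "clock": time; "joint_pos": joint angles; "qvel": joint speeds; "tau": joint torques, N m; "tool_pos": TCP position; "orientation": TCP orientation; "force": force on the tool from outside, world axes, zero at the start; "moment": the same for the moment, N m; "opening": finger opening in m; "gripper_force": force on a finger pad.
Only numpy, scipy, OpenCV 4.12 (cv2) and the standard library are available. Lean on these libraries where they do the work, as an engineer would, in place of code of your own. Each camera call takes 0.05 s, during which the arm holds its last target. There are 200 camera calls.

### The job

Check the rest gap of the tablet hardness tester: slide its moving jaw by the blue grip fully home against the red stop collars, then take the orange-handled taper feeler gauge out of its stand and slide its blade straight down between the two steel jaw plates until it drags snugly on both, without pushing the jaw back off its stop. Finish while still holding the gauge at that depth so that the gap can be read, and leave the wash bottle, tablet jar and calibration weight where they stand.

Things in the scene. Friction and masses are not known exactly. Their poses are not given: they have to be found in the camera images.
- tester: Cream instrument, fixed, 180 (x) x 320 (y) mm, deck 50 mm above the bench; origin: centre of its underside. Own -x: its key-panel front; own +y: the way the moving jaw opens. On the deck: fixed head at the -y end (top 116 mm above the bench), end bracket at +y (110 mm), between them two guide rods along y at x = -34 and +34 mm (tops 91 mm above the bench) that carry the moving jaw.
- anvil: Fixed head with the fixed jaw plate (upright steel, 40 mm wide in x, 8 thick, 50 high). Origin: middle of the upper edge of the plate's flat face, 118 mm above the bench; the face looks to own +y. From that edge a 45 degree bevel leans 4 mm back and 4 mm up to the ridge, 122 mm above the bench. Axes as the tester's.
- jaw_plate: The plate of the moving jaw, same shape, facing the fixed plate (its face looks to own -y). Origin: the middle of the upper edge of its flat face, 118 mm above the bench. Axes parallel to the tester's. With the jaw home the gap between the two faces is 3.0 to 5.5 mm, different each time.
- jaw (a joint): Position of the moving jaw on its rods in m: 0 is home against the two red stop collars, it grows up to 0.05 as the jaw opens to the tester's +y. A stiff slide: about 9 N of friction, no spring; it stays where it is left, and a blade forced into the gap can push it back open.
- jaw_grip (a point): Top centre of the blue finger grip that stands on the moving jaw: an upright tab 36 mm wide (tester x), 14 mm thick (tester y), 36 mm high. This point is 144 mm above the bench; the carriage top at its foot is 108 mm above the bench. It lies 57 mm from the moving plate's face. Axes parallel to the tester's.
- gauge: Taper gauge, loose, about 80 g, blade down. Origin: centre of the underside of its orange handle (34 x, 17 y, 50 mm high, above the origin), z up. Steel blade 14 mm wide (x), 1.5 mm thick (y) at the tip, 1 mm thicker every 12 mm upwards, 75 mm long; tip 83 mm below the origin. A spring neck at the handle lets the blade bend in its thin direction (0.6 N m/rad). A half turn about z changes nothing.
- blade_tip (a point): Middle of the lower end of the gauge's blade.
- stand: Grey block, fixed, 60 x 60 x 95 mm high, origin at the centre of its underside; a slot 22 mm (x) x 11 mm (y) goes right through from the top. The gauge hangs in it: its handle's underside rests on the top, 95 mm above the bench, same axes.
- wash_bottle: Bystander: pale bottle with a blue cap, 62 mm across, 135 mm high, loose; origin at the centre of its underside.
- tablet_jar: Bystander: amber jar with a white cap, 60 mm across, 75 mm high, loose; origin at the centre of its underside.
- weight: Bystander: steel knob weight, 42 mm across, 57 mm high, 500 g, loose; origin at the centre of its underside.

How it is judged (in metres and radians):
On the way, in this order (a step that is already met when the one before it is completed fails the run):
1. the moving jaw is home against its stop (within 1.5 mm) (value of joint jaw below 0.0015 m), for 0.2 s.
2. the gauge is held in the fingers, lifted clear of its stand (contact force between the fingers and gauge above 0.5 N and contact force between gauge and stand below 0.1 N and height (world z) of blade_tip above 0.115 m), for 0.1 s.
At the end, for the whole second after the job is handed in: Jaw home within 1.5 mm; gauge still gripped, upright within 0.15 rad and at rest, its tip between the plates, at least 12 mm below their faces' upper edges and within 15 mm of their middle, pressing each plate with over 0.7 N and its tip clear of the deck (over 53 mm above the bench) (value of joint jaw below 0.0015 m and z of blade_tip in the frame of anvil below -0.012 m and x of blade_tip in the frame of anvil between -0.015 and 0.015 m and y of blade_tip in the frame of anvil above -0.001 m and y of blade_tip in the frame of jaw_plate below 0.001 m and angle between gauge's own z axis and vertical below 0.15 rad and contact force between gauge and anvil above 0.7 N and contact force between gauge and jaw_plate above 0.7 N and height (world z) of blade_tip above 0.053 m and contact force between the fingers and gauge above 1 N and linear speed of gauge below 0.01 m/s); the arm keeps its last pose, push and grip.
It fails at once if the wash bottle is knocked or moved (distance of wash_bottle from where it was at the start of the episode above 0.03 m or angle between wash_bottle's own z axis and vertical above 0.5 rad).
It fails at once if the tablet jar is knocked or moved (distance of tablet_jar from where it was at the start of the episode above 0.03 m or angle between tablet_jar's own z axis and vertical above 0.5 rad).
It fails at once if the weight is knocked or moved (distance of weight from where it was at the start of the episode above 0.03 m or angle between weight's own z axis and vertical above 0.5 rad).
It also fails if it takes over 61 s, if anything falls off the work surface, if the arm or the gripper's body presses on something with over 40 N, if the wrist force passes 120 N, or if a joint passes its speed limit or range.

## Working session

There is one attempt and no reset: what is moved stays moved. The work goes in short steps, Python scripts to look and compute and a tool call to move; the robot and the scene stay as the last step left them, time stands still between calls to the robot, and variables do not carry over. Pictures are saved under pics/ and viewed, at most 10 in all, crops included, and the job is handed in when it is done.

Besides the shell and the picture viewer there is one more tool, called after "Emit:" by a JSON object that holds its "fn" and its "kwargs". play_rows: Moves the arm, as the interface text tells. Its arguments: {"type":"object","properties":{"commands":{"type":"array","items":{"type":"array","items":{"type":"array","items":{"type":"number"}}}}},"required":["commands"]}

```bash
mkdir -p pics; ls; python3 - <<'E'
from plant import *
import cv2,numpy as np
print(hold_point_z, get_obs())
for n in ("scene","side","wrist"):
    s=snapshot(n); cv2.imwrite(f"pics/{n}0.png",s["frame"][:,:,::-1]); np.savez(f"pics/{n}0.npz",**s)
    print(n,s["origin"],s["attitude"],s["camera_matrix"],s["dist"])
a=[cv2.imread(f"pics/{n}0.png") for n in("scene","side")]
E
```

```text
pics
0.0188 {'clock': 0.0, 'joint_pos': array([ 1.65085149e+01,  2.05914899e+01,  6.32976692e-01, -2.11134441e-02,
       -7.01345760e+01, -1.65058049e+01]), 'qvel': array([ 0.06832267, -0.07446552,  0.03120019, -0.04364573,  0.05628296,
        0.06692951]), 'tau': array([-8.00930356e-04, -5.82726967e+01,  2.93058443e+01,  6.99745238e+00,
        6.93249181e-03, -2.06530804e-04]), 'tool_pos': array([ 6.74507732e-01, -2.41194966e-06,  2.25612880e-01]), 'orientation': array([ 1.79905107e+02, -7.42057945e-03, -9.00044746e+01]), 'force': array([-0.25173509,  0.16462139, -0.34608831]), 'moment': array([-0.00522694,  0.01809897, -0.00161895]), 'gripper_force': 0.0, 'opening': 0.08788779702618198}
scene [ 1.06354252 -0.29281281  0.6505196 ] [-129.13663129   -0.18292662   54.27149463] [[432.64984856   0.         312.02438656]
 [  0.         432.64984856 198.59431834]
 [  0.           0.           1.        ]] [-0.02919154  0.          0.          0.          0.        ]
side [ 0.30921201 -0.34518382  0.70685943] [-137.51993509   -0.49395037  -29.756753  ] [[421.45109575   0.         315.25166016]
 [  0.         421.45109575 189.55744514]
 [  0.           0.           1.        ]] [-0.01404368  0.          0.          0.          0.        ]
wrist [ 0.67587285 -0.0833287   0.38284774] [ 1.62082678e+02 -1.93835139e-02  1.79980765e+02] [[280.23199546   0.         324.00776204]
 [  0.         280.23199546 200.42259173]
 [  0.           0.           1.        ]] [-0.01603449  0.          0.          0.          0.        ]
```

View pics/scene0.png

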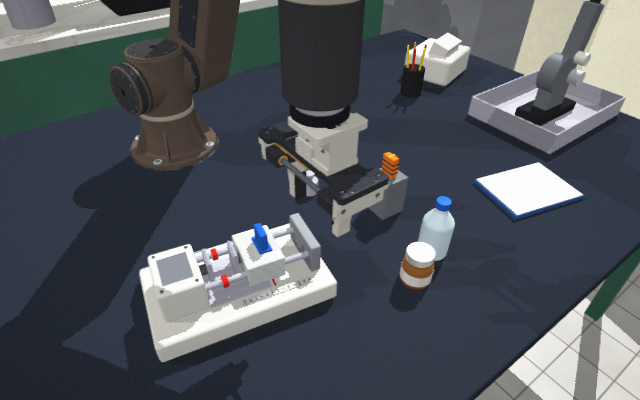

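View pics/side0.png

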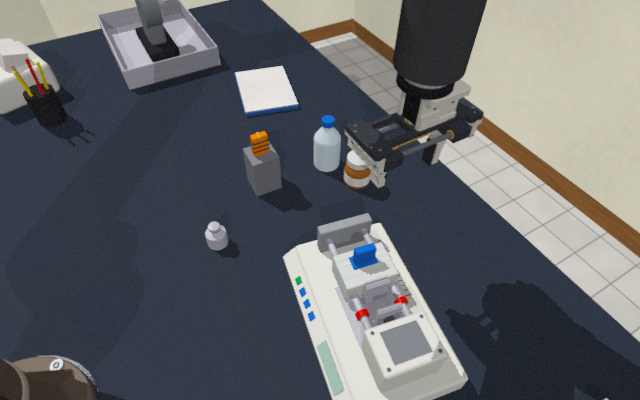

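View pics/wrist0.png

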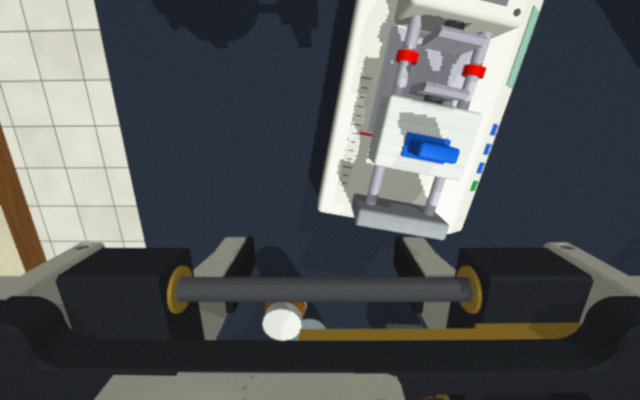

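The scene view shows the tester front-left, with the blue grip at about (261,238) and the collars at (214,254) and (225,281). The orange gauge is at (390,165) in its stand. The side view has the gauge at (260,145), the weight at (216,236), and the bottle and jar at (327,145) and (357,170). The wrist view shows the tester at a yaw of about -12°.

```bash
cat > h.py <<'E'
import numpy as np,cv2
from scipy.spatial.transform import Rotation as Ro
def load(n): return dict(np.load(f"pics/{n}.npz"))
def ray(s,uv):
    p=cv2.undistortPoints(np.array(uv,float).reshape(-1,1,2),s["camera_matrix"],s["dist"]).reshape(-1,2)
    d=np.c_[p,np.ones(len(p))]@Ro.from_euler("xyz",s["attitude"],degrees=True).as_matrix().T
    return d
def plane(s,uv,z):
    d=ray(s,uv); o=s["origin"]; return o+d*((z-o[2])/d[:,2:])
def tri(pairs):
    A=np.zeros((3,3));b=np.zeros(3)
    for s,uv in pairs:
        d=ray(s,[uv])[0];d/=np.linalg.norm(d);P=np.eye(3)-np.outer(d,d);A+=P;b+=P@s["origin"]
    return np.linalg.solve(A,b)
def blobs(s,lo,hi,amin=15):
    hsv=cv2.cvtColor(s["frame"],cv2.COLOR_RGB2HSV)
    m=cv2.inRange(hsv,np.array(lo),np.array(hi))
    n,l,st,c=cv2.connectedComponentsWithStats(m)
    return [(st[i],c[i].round(1),l==i) for i in range(1,n) if st[i][4]>=amin]
def snap(n,name):
    from plant import snapshot
    s=snapshot(n);np.savez(f"pics/{name}.npz",**s);cv2.imwrite(f"pics/{name}.png",s["frame"][:,:,::-1]);return s
E
python3 - <<'E'
from h import *
for n in("scene0","side0","wrist0"):
    s=load(n)
    for nm,lo,hi in(("red",(0,170,120),(4,255,255)),("blue",(103,170,90),(118,255,255)),("orange",(6,200,130),(18,255,255))):
        for st,c,m in blobs(s,lo,hi):
            q=cv2.boxPoints(cv2.minAreaRect(np.argwhere(m)[:,::-1].astype(np.float32))).round(0).tolist() if st[4]>60 else ''
            print(n,nm,st.tolist(),c,q)
E
```

```text
scene0 red [412, 49, 4, 22, 38] [413.3  59.3] 
scene0 red [211, 249, 7, 11, 48] [214.1 254.1] 
scene0 red [221, 275, 8, 12, 60] [224.9 280.6] 
scene0 blue [474, 180, 109, 39, 336] [518.6 203.8] [[469.0, 211.0], [474.0, 180.0], [582.0, 196.0], [577.0, 227.0]]
scene0 blue [435, 196, 17, 15, 202] [443.  203.1] [[435.0, 196.0], [451.0, 196.0], [451.0, 210.0], [435.0, 210.0]]
scene0 blue [252, 223, 20, 31, 338] [260.6 238.9] [[248.0, 226.0], [261.0, 221.0], [271.0, 250.0], [258.0, 254.0]]
scene0 orange [383, 152, 15, 13, 101] [390.7 158.3] [[381.0, 157.0], [386.0, 150.0], [399.0, 159.0], [394.0, 166.0]]
scene0 orange [383, 161, 15, 8, 39] [389.5 165.3] 
scene0 orange [383, 165, 14, 9, 38] [389.4 169.8] 
scene0 orange [382, 170, 14, 9, 35] [389.5 174.3] 
side0 red [25, 59, 19, 35, 93] [34.1 75.6] [[25.0, 59.0], [27.0, 58.0], [44.0, 93.0], [41.0, 94.0]]
side0 red [395, 296, 13, 7, 59] [400.9 299.5] 
side0 red [356, 309, 13, 11, 80] [361.4 313.2] [[354.0, 312.0], [366.0, 308.0], [369.0, 315.0], [358.0, 320.0]]
side0 blue [245, 105, 54, 12, 158] [271.7 110.4] [[245.0, 113.0], [298.0, 105.0], 
[... 460 characters left out ...]
 135.0], [265.0, 130.0], [268.0, 139.0], [251.0, 144.0]]
side0 orange [252, 141, 17, 15, 125] [260.1 148.6] [[251.0, 145.0], [267.0, 141.0], [270.0, 152.0], [254.0, 156.0]]
side0 orange [346, 164, 10, 10, 36] [349.1 169.7] 
wrist0 red [396, 49, 23, 15, 229] [407.3  55.4] [[396.0, 60.0], [398.0, 48.0], [419.0, 51.0], [417.0, 63.0]]
wrist0 red [463, 65, 23, 13, 210] [474.   70.2] [[463.0, 75.0], [464.0, 63.0], [485.0, 66.0], [484.0, 77.0]]
wrist0 blue [491, 125, 6, 9, 26] [493.6 129.2] 
wrist0 blue [402, 133, 57, 30, 1172] [429.  148.7] [[401.0, 155.0], [406.0, 132.0], [460.0, 142.0], [456.0, 165.0]]
wrist0 blue [485, 145, 5, 9, 25] [486.7 148.8] 
wrist0 blue [478, 164, 5, 8, 23] [479.9 167.6]
```

```bash
python3 - <<'E'
import cv2,numpy as np
a=cv2.imread("pics/scene0.png")[205:345,130:340];b=cv2.imread("pics/side0.png")[205:345,280:470]
c=cv2.imread("pics/side0.png")[120:200,230:300];d=cv2.imread("pics/scene0.png")[140:220,350:420]
r=lambda i,k:cv2.resize(i,None,fx=k,fy=k,interpolation=cv2.INTER_CUBIC)
top=np.hstack([r(a,2),r(b,2)]);bot=np.hstack([r(c,3.5),r(d,3.5)])
o=np.zeros((600,800,3),np.uint8);o[:280,:top.shape[1]]=top[:280,:800];o[300:580,:bot.shape[1]]=bot[:280]
cv2.imwrite("pics/m0.png",o)
E
```

```text
(no output)
```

View pics/m0.png

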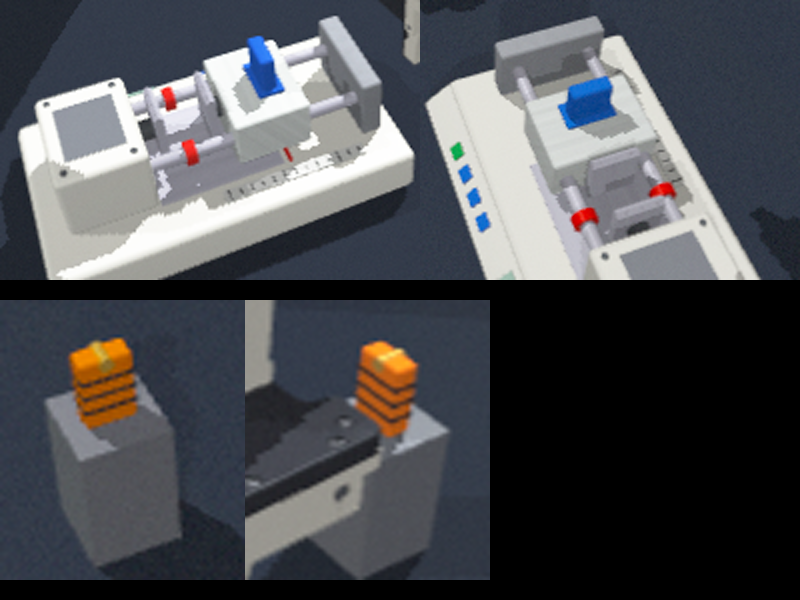

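The enlarged crops show the upright blue tab (scene top at about (260,226), side top at about (365,247)), both collars, and the gauge handle standing square in the stand.

```bash
python3 - <<'E'
from h import *
S,D,W=load("scene0"),load("side0"),load("wrist0")
A=tri([(S,(214.1,254.1)),(D,(361.4,313.2)),(W,(474,70.2))]);B=tri([(S,(224.9,280.6)),(D,(400.9,299.5)),(W,(407.3,55.4))])
print("collars",A,B,np.linalg.norm(A-B),np.degrees(np.arctan2(*(B-A)[1::-1])))
print("grip top",tri([(S,(260,226)),(D,(365.5,247))]), tri([(S,(260.6,238.9)),(D,(363.4,256.1)),(W,(429,148.7))]))
# gauge top centre
print("gauge top",tri([(S,(390.7,157)),(D,(258,135))]),plane(S,[(390.7,157)],.145),plane(D,[(258,135.5)],.145))
# stand top corners in side crop (x,y)->px
q=lambda x,y:(230+x/3.5,120+(y-300)/3.5)
print("stand side",plane(D,[q(47,400),q(175,435),q(75,450)],.095))
print("bottle",tri([(S,(443,203)),(D,(327.6,121))]),"jar",plane(S,[(420,253)],.075),plane(D,[(357,160)],.075),"weight",plane(D,[(216,227)],.05))
# wrist bright-blue pieces
hsv=cv2.cvtColor(W["frame"],cv2.COLOR_RGB2HSV)[130:170,400:465]
for y in range(0,40,3): print(130+y,hsv[y,::4,2])
E
```

```text
collars [ 0.52855729 -0.1203843   0.08639647] [ 0.59612188 -0.13292556  0.088763  ] 0.06875941185399817 -10.515500366404048
grip top [ 0.57495922 -0.04986989  0.15030316] [ 0.57618702 -0.04937399  0.12063689]
gauge top [0.54215435 0.28901745 0.1436874 ] [[0.54374688 0.28702666 0.145     ]] [[0.54105809 0.28658136 0.145     ]]
stand side [[0.51624451 0.31855836 0.095     ]
 [0.57101954 0.25192028 0.095     ]
 [0.5132254  0.26938751 0.095     ]]
bottle [0.70018258 0.2747742  0.1301215 ] jar [[0.73342494 0.19046587 0.075     ]] [[0.72360137 0.18566321 0.075     ]] weight [[0.39463314 0.18298895 0.05      ]]
130 [215 168 159 163 162 165 166 167 166 165 232 240 239 236 235 236 236]
133 [216 164 148 154 157 155 157 163 164 164 230 240 241 241 242 241 240]
136 [241 156 152 154 153 154 155 155 154 154 166 240 239 240 240 241 241]
139 [242 150 152 119 128 141 150 153 154 155 157 189 189 239 239 240 240]
142 [241 143 140 101 104 114 154 137 134 141 151 178 230 239 240 241 239]
145 [240 179 119 100 101 135 222 217 199 178 154 141 202 235 240 240 241]
148 [240 208 124 101 100 162 233 232 230 229 223 212 195 177 186 239 239]
151 [215 218 153 100 102 187 238 236 234 233 231 230 229 226 220 231 242]
154 [179 221 221 195 112 218 241 240 237 236 234 233 231 231 229 234 239]
157 [229 222 217 220 218 200 218 228 236 239 237 235 234 233 229 243 242]
160 [236 235 233 229 221 210 219 212 210 205 219 227 231 233 228 243 244]
163 [234 232 232 233 235 234 232 229 221 213 225 223 216 212 233 243 241]
166 [233 233 233 233 232 231 231 233 237 244 243 241 239 237 236 237 238]
169 [211 226 230 231 232 231 233 231 241 241 243 244 245 243 243 241 246]
```

Emit:
{"fn": "play_rows", "kwargs": {"commands": [[[2,4,0,0,0,-20,0.5],[4.9,9.9,0,0,0,-40,0.5],[4.9,9.9,0,0,0,-60,0.5],[4.9,9.9,0,0,0,-79.5,0.5],[4.9,9.9,0,0,0,-79.5,0.5],[4.9,9.9,0,0,0,-79.5,0.5],[4.9,9.9,0,0,0,-79.5,0.5],[4.9,9.9,0,0,0,-79.5,0.5],[4.9,9.9,0,0,0,-79.5,0.5],[4.9,9.9,0,0,0,-79.5,0.5],[4.9,9.9,0,0,0,-79.5,0.5],[4.9,9.9,0,0,0,-79.5,0.5],[4.9,9.9,0,0,0,-79.5,0.5],[4.9,9.9,0,0,0,-79.5,0.5],[4.9,9.9,0,0,0,-79.5,0.5],[4.9,9.9,0,0,0,-79.5,0.5]]]}}

```text
clock: 1.48
tool_pos: [0.576, -0.049, 0.2265]
orientation: [-180.0, 0.0, -10.6]
force: [-0.4, -0.9, -0.7]
opening: 0.044
gripper_force: 0.0
```

```bash
python3 - <<'E'
from h import *
s=snap("wrist","w1");d=snap("side","d1")
from plant import get_obs;o=get_obs();print(o["tool_pos"],o["orientation"],o["joint_pos"],o["clock"],s["origin"],s["attitude"])
E
```

```text
[ 0.57597418 -0.04903822  0.22656286] [-1.79999749e+02  6.73722451e-04 -1.05665592e+01] [ 1.45113432e+01  1.14760566e+01 -1.18767429e+01 -5.59145243e-04
 -6.66477041e+01  6.49223192e+01] 1.5833 [ 0.6596538  -0.06377506  0.38363253] [ 1.62109643e+02 -1.90011957e-02 -1.00624033e+02]
```

View pics/w1.png

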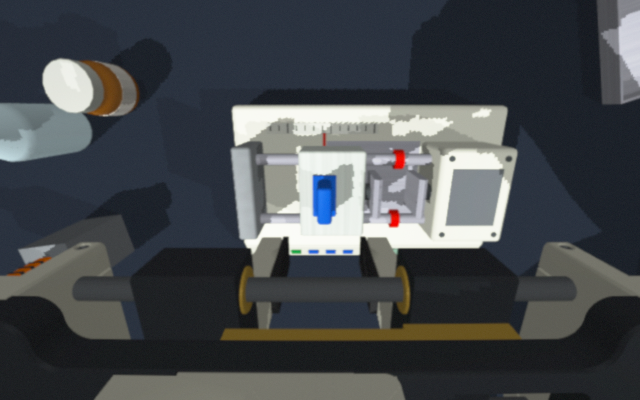

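The wrist view shows the tab at about (324,200), collars at (399,159) and (394,218), the moving plate at x≈376 and the fixed plate at x≈424. The tester lies square to the tool.

```bash
python3 - <<'E'
from h import *
from plant import get_obs
s=load("w1");f=s["frame"]
o=get_obs();R=Ro.from_euler("xyz",o["orientation"],degrees=True).as_matrix()
T=lambda P:((P-o["tool_pos"])@R*100).round(2)
for st,c,m in blobs(s,(0,170,120),(4,255,255)): print("red",st.tolist(),c,T(plane(s,[c],.091)))
for st,c,m in blobs(s,(103,170,90),(118,255,255),200): print("blue",st.tolist(),c)
g=cv2.cvtColor(f,cv2.COLOR_RGB2HSV)
for y in range(174,228,4): print(y,g[y,308:342:2,2])
E
python3 - <<'E'
import cv2
i=cv2.imread("pics/w1.png")[135:255,290:450];cv2.imwrite("pics/w1c.png",cv2.resize(i,None,fx=5,fy=5,interpolation=cv2.INTER_CUBIC))
E
```

```text
red [394, 150, 11, 19, 166] [399.1 159. ] [[ 3.61  7.8  13.56]]
red [390, 211, 9, 16, 118] [394.2 218.3] [[-3.07  7.79 13.56]]
blue [314, 176, 21, 48, 934] [324.  197.9]
174 [236 231 219 172 168 212 185 205 223 176 159 143 146 148 163 164 166]
178 [235 232 225 223 222 222 217 204 157 150 152 157 155 156 161 164 166]
182 [235 231 223 223 216 138 110 109 109 108 110 124 153 157 158 165 165]
186 [234 231 224 222 207 129 111 112 112 112 113 118 149 159 158 164 169]
190 [235 231 224 222 204 211 221 217 215 212 208 177 150 157 159 165 166]
194 [235 231 222 221 211 229 241 240 236 234 230 196 154 157 158 166 168]
198 [235 231 222 222 211 229 240 238 236 233 229 197 155 157 157 164 168]
202 [234 232 220 222 210 228 239 237 236 234 229 195 154 157 157 165 167]
206 [236 232 220 221 209 227 238 237 235 233 229 194 155 156 158 212 241]
210 [244 242 221 222 207 226 237 236 234 232 227 194 167 182 209 240 242]
214 [245 244 222 232 224 227 237 235 233 232 228 196 213 230 220 241 242]
218 [245 244 239 238 227 226 236 234 233 232 227 196 219 242 241 241 242]
222 [244 244 239 239 235 229 234 233 232 231 226 208 234 242 241 241 243]
226 [244 244 240 239 243 244 246 243 241 241 242 241 242 242 241 242 243]
```

View pics/w1c.png

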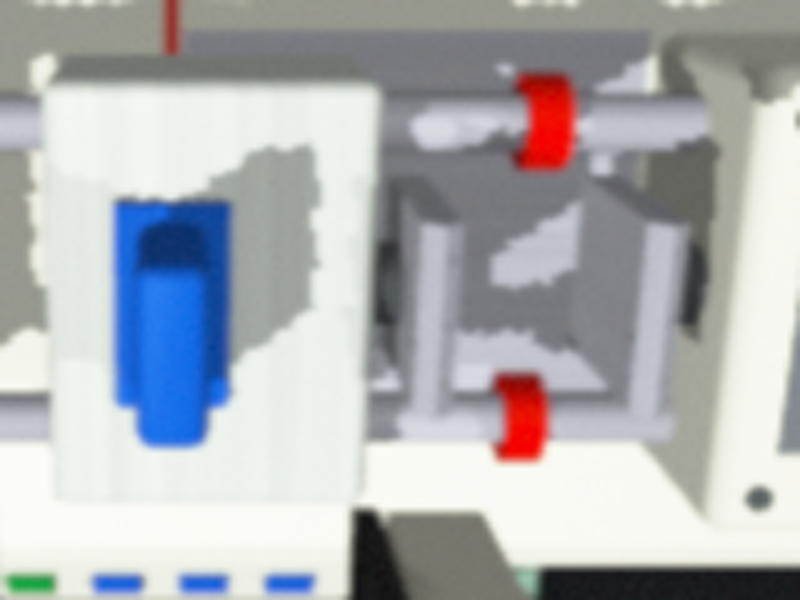

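The crop shows the tab top at columns 317–331, rows 189–223. The moving plate top spans columns 373–381 and the fixed plate 418–427, both over rows 179–219.

```bash
python3 - <<'E'
from h import *
from plant import get_obs
s=load("w1")
o=get_obs();R=Ro.from_euler("xyz",o["orientation"],degrees=True).as_matrix()
T=lambda uv,z:((plane(s,uv,z)-o["tool_pos"])@R*100).round(2)
print("tab",T([(324.3,189.5),(324.3,223.5),(317,206),(331.3,206)],.144))
print("mov",T([(374,179.5),(376,219),(381,200)],.122))
print("fix",T([(420,179.5),(420,219),(418,200),(427,200)],.122))
print("head screws?")
E
```

```text
tab [[ 1.78 -0.06  8.26]
 [-1.48 -0.06  8.26]
 [ 0.23 -0.72  8.26]
 [ 0.23  0.57  8.26]]
mov [[ 2.15  4.71 10.46]
 [-1.91  5.13 10.46]
 [ 0.09  5.51 10.46]]
fix [[ 2.15  9.13 10.46]
 [-1.92  9.56 10.46]
 [ 0.08  9.15 10.46]
 [ 0.08 10.04 10.46]]
head screws?
```

Emit:
{"fn": "play_rows", "kwargs": {"commands": [[[0.15,-0.05,3.5,0,0,0,0.4],[0.15,-0.05,7,0,0,0,0.4],[0.15,-0.05,9.5,0,0,0,0.4],[0.15,-0.05,10.7,0,0,0,0.4],[0.15,-0.05,10.7,0,0,0,0.4],[0.15,-0.05,10.7,0,0,0,0.4],[0.15,-0.05,10.7,0,0,0,0.0],[0.15,-0.05,10.7,0,0,0,0.0],[0.15,-0.05,10.7,0,0,0,0.0],[0.15,-0.05,10.7,0,0,0,0.0],[0.15,-0.05,10.7,0,0,0,0.0],[0.15,-0.05,10.7,0,0,0,0.0],[0.15,-0.05,10.7,0,0,0,0.0],[0.15,-0.05,10.7,0,0,0,0.0]]]}}

```text
clock: 2.75
tool_pos: [0.5781, -0.049, 0.1207]
orientation: [-180.0, -0.1, -10.5]
force: [-1.7, -1.3, 6.4]
opening: 0.0138
gripper_force: 30.0
```

Emit:
{"fn": "play_rows", "kwargs": {"commands": [[[0,0.3,0,0,0,0,0],[0,0.6,0,0,0,0,0],[0,0.9,0,0,0,0,0],[0,1.2,0,0,0,0,0],[0,1.5,0,0,0,0,0],[0,1.8,0,0,0,0,0],[0,2.1,0,0,0,0,0],[0,2.3,0,0,0,0,0],[0,2.5,0,0,0,0,0],[0,2.6,0,0,0,0,0],[0,2.6,0,0,0,0,0]]]}}

```text
clock: 3.67
tool_pos: [0.5736, -0.0728, 0.1206]
orientation: [-179.9, -0.1, -10.5]
force: [-3.2, 8.6, 7.5]
opening: 0.0137
gripper_force: 30.0
```

Emit:
{"fn": "play_rows", "kwargs": {"commands": [[[0,0.1,0,0,0,0,0],[0,0.2,0,0,0,0,0],[0,0.3,0,0,0,0,0],[0,0.4,0,0,0,0,0],[0,0.4,0,0,0,0,0],[0,0.4,0,0,0,0,0]]]}}

```text
clock: 4.17
tool_pos: [0.5729, -0.0767, 0.1206]
orientation: [-179.9, -0.1, -10.5]
force: [-2.6, 8.7, 8.0]
opening: 0.0137
gripper_force: 30.0
```

Emit:
{"fn": "play_rows", "kwargs": {"commands": [[[0,0.1,0,0,0,0,0],[0,0.2,0,0,0,0,0],[0,0.2,0,0,0,0,0],[0,0.2,0,0,0,0,0]]]}}

```text
clock: 4.5
tool_pos: [0.5725, -0.0786, 0.1206]
orientation: [-179.9, -0.1, -10.5]
force: [-2.8, 8.7, 6.7]
opening: 0.0137
gripper_force: 30.0
```

Still sliding at friction level; moved about 30 mm. Continue gently.

Emit:
{"fn": "play_rows", "kwargs": {"commands": [[[0,0.1,0,0,0,0,0],[0,0.15,0,0,0,0,0],[0,0.15,0,0,0,0,0],[0,0.15,0,0,0,0,0]]]}}

```text
clock: 4.83
tool_pos: [0.5723, -0.08, 0.1207]
orientation: [-179.9, -0.1, -10.5]
force: [-3.0, 8.3, 8.1]
opening: 0.0137
gripper_force: 30.0
```

Emit:
{"fn": "play_rows", "kwargs": {"commands": [[[0,0.1,0,0,0,0,0],[0,0.15,0,0,0,0,0],[0,0.15,0,0,0,0,0],[0,0.15,0,0,0,0,0]]]}}

```text
clock: 5.17
tool_pos: [0.572, -0.0816, 0.1207]
orientation: [-179.9, -0.1, -10.5]
force: [-2.6, 8.6, 7.6]
opening: 0.0135
gripper_force: 30.0
```

Emit:
{"fn": "play_rows", "kwargs": {"commands": [[[0,0.1,0,0,0,0,0],[0,0.15,0,0,0,0,0],[0,0.15,0,0,0,0,0],[0,0.15,0,0,0,0,0]]]}}

```text
clock: 5.5
tool_pos: [0.572, -0.0816, 0.1207]
orientation: [-179.8, -0.1, -10.5]
force: [-3.2, 16.4, 8.6]
opening: 0.0137
gripper_force: 30.0
```

Emit:
{"fn": "play_rows", "kwargs": {"commands": [[[0,0.1,0,0,0,0,0],[0,0.15,0,0,0,0,0],[0,0.15,0,0,0,0,0],[0,0.15,0,0,0,0,0]]]}}

```text
clock: 5.83
tool_pos: [0.572, -0.0817, 0.1206]
orientation: [-179.7, -0.2, -10.5]
force: [-4.4, 23.5, 9.8]
opening: 0.0137
gripper_force: 30.0
```

```bash
python3 - <<'E'
from h import *
s=snap("scene","s2");d=snap("side","d2")
a=s["frame"][205:345,130:340];b=d["frame"][205:345,280:450]
r=lambda i:cv2.resize(i[:,:,::-1],None,fx=4,fy=4,interpolation=cv2.INTER_CUBIC)
cv2.imwrite("pics/m2.png",np.hstack([cv2.resize(a[:,:,::-1],(420,280),interpolation=2),cv2.resize(b[:,:,::-1],(340,280),interpolation=2)]))
E
```

```text
(no output)
```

View pics/m2.png

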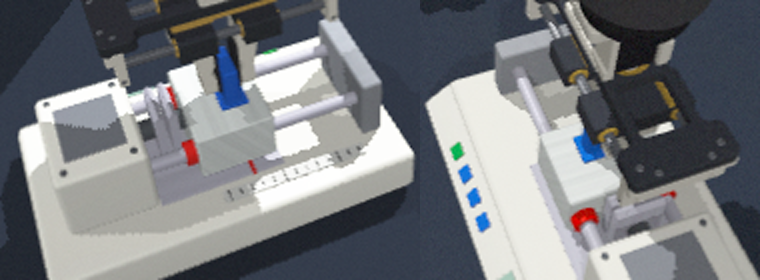

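The left view shows the carriage touching the near red collar, with the plates almost closed. The force rose to 23 N without motion, so the jaw is home. Release it and go over to the gauge.

Emit:
{"fn": "play_rows", "kwargs": {"commands": [[[0,-0.15,0,0,0,0,0],[0,-0.3,0,0,0,0,0],[0,-0.3,0,0,0,0,0.3],[0,-0.3,0,0,0,0,0.4],[0,-0.3,0,0,0,0,0.4],[0,-0.3,0,0,0,0,0.4],[0,-0.3,-3,0,0,0,0.4],[0,-0.3,-7,0,0,0,0.4],[0,-0.3,-10,0,0,0,0.4],[0,-0.3,-10,0,0,0,0.4],[0,-0.3,-10,0,0,0,0.4]]]}}

```text
clock: 6.85
tool_pos: [0.5722, -0.0834, 0.2216]
orientation: [-179.9, -0.2, -10.5]
force: [-0.5, -0.1, -2.1]
opening: 0.0349
gripper_force: 0.0
```

```bash
python3 - <<'E'
from h import *
from plant import get_obs
s=snap("wrist","w3");o=get_obs();R=Ro.from_euler("xyz",o["orientation"],degrees=True).as_matrix()
print(o["tool_pos"],o["orientation"],o["force"],o["clock"])
np.savez("pics/o3.npz",p=o["tool_pos"],R=R)
print("gauge delta cm",((np.array([.542,.2875,.2206])-o["tool_pos"])@R*100).round(2))
i=s["frame"][135:255,290:450,::-1];cv2.imwrite("pics/w3c.png",cv2.resize(i,None,fx=5,fy=5,interpolation=cv2.INTER_CUBIC))
E
```

```text
[ 0.57107183 -0.0833117   0.21982081] [-1.79957790e+02 -4.03951396e-02 -1.05324579e+01] [-0.58791783  0.75845041 -1.1306432 ] 6.9
gauge delta cm [ -9.64 -35.93  -0.06]
```

View pics/w3c.png

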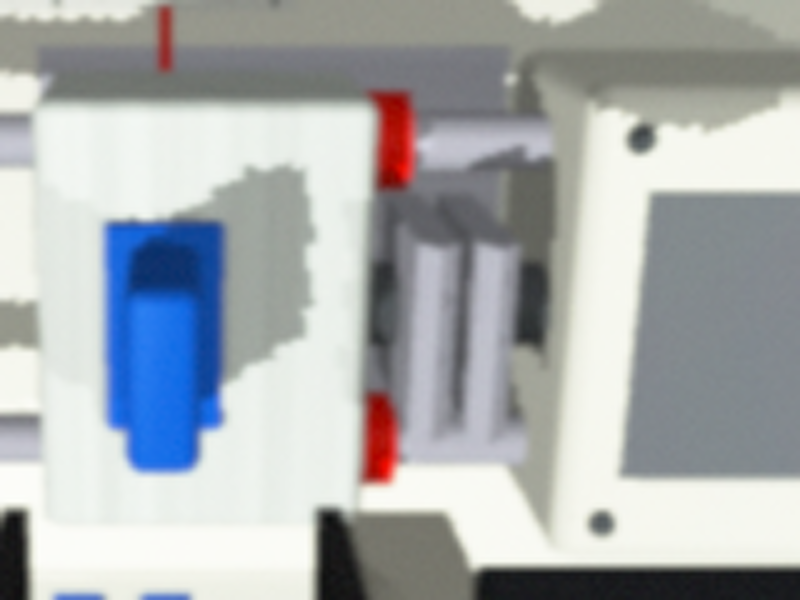

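The jaw rests on both collars. The gap centre is at about pixel (382.7, 204), and the plates span rows 183–227.

```bash
python3 - <<'E'
from h import *
s=load("w3");o=np.load("pics/o3.npz")
for uv in [(382.7,204),(383.2,184),(381.8,227),(322.5,210)]:
  P=plane(s,[uv],.144 if uv[0]<330 else .12);print(P.round(4),((P-o["p"])@o["R"]*100).round(2))
E
```

```text
[[ 0.5601 -0.1383  0.12  ]] [[-0.08  5.61  9.98]]
[[ 0.58   -0.1412  0.12  ]] [[1.93 5.53 9.98]]
[[ 0.5361 -0.1345  0.12  ]] [[-2.51  5.68  9.98]]
[[ 0.5731 -0.0812  0.144 ]] [[ 0.16 -0.24  7.58]]
```

Emit:
{"fn": "play_rows", "kwargs": {"commands": [[[-2,-4,0,0,0,0,0.4],[-3,-8,0,0,0,0,0.4],[-4,-12,0,0,0,0,0.4],[-5,-16,0,0,0,0,0.4],[-6,-20,0,0,0,0,0.4],[-7,-24,0,0,0,0,0.4],[-8,-28,0,0,0,0,0.45],[-9,-32,0,0,0,0,0.5],[-9.6,-35,0,0,0,0,0.5],[-9.6,-35.9,0,0,0,0,0.5],[-9.6,-35.9,0,0,0,0,0.5],[-9.6,-35.9,0,0,0,0,0.5],[-9.6,-35.9,0,0,0,0,0.5],[-9.6,-35.9,0,0,0,0,0.5],[-9.6,-35.9,0,0,0,0,0.5]]]}}

```text
clock: 8.15
tool_pos: [0.5423, 0.286, 0.2196]
orientation: [180.0, 0.0, -10.6]
force: [0.1, -0.2, -0.0]
opening: 0.0435
gripper_force: 0.0
```

```bash
python3 - <<'E'
from h import *
from plant import get_obs
s=snap("wrist","w4");o=get_obs();R=Ro.from_euler("xyz",o["orientation"],degrees=True).as_matrix()
print(o["tool_pos"],o["orientation"],o["clock"])
np.savez("pics/o4.npz",p=o["tool_pos"],R=R)
for st,c,m in blobs(s,(6,180,110),(20,255,255)): print(st.tolist(),c)
i=s["frame"][120:270,220:420,::-1];cv2.imwrite("pics/w4c.png",cv2.resize(i,None,fx=4,fy=4,interpolation=cv2.INTER_CUBIC))
E
```

```text
[0.54238396 0.28618115 0.21975543] [-1.79987521e+02 -7.68233448e-03 -1.05782369e+01] 8.2
[352, 0, 50, 21, 394] [372.1  11.4]
[312, 186, 13, 2, 15] [317.8 186.4]
[309, 189, 23, 39, 664] [320.  207.7]
```

View pics/w4c.png

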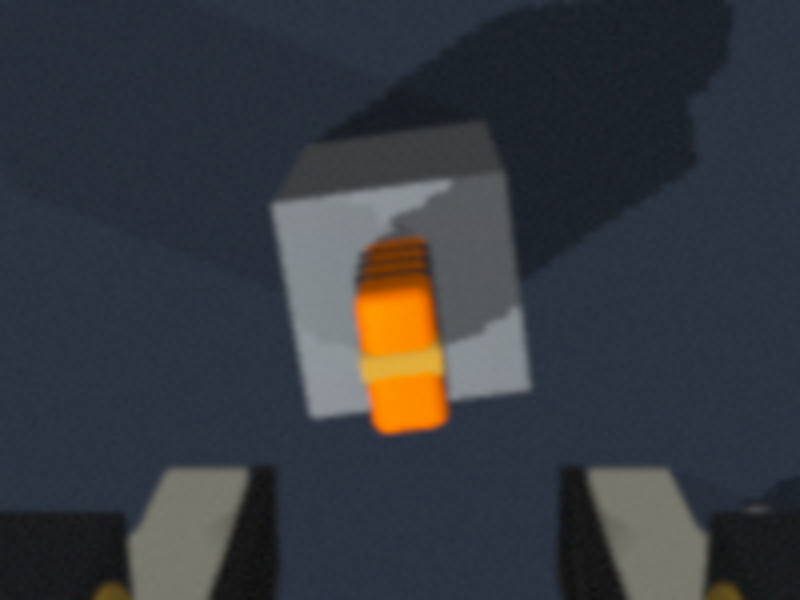

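The crop shows the stand top corners at (272,204), (505,172), (530,388) and (310,417). The handle top is at about (357–448, 290–432) in crop pixels, turned a few degrees relative to the tool.

```bash
python3 - <<'E'
from h import *
s=load("w4");o=np.load("pics/o4.npz")
q=lambda L:[(220+x/4,120+y/4) for x,y in L]
T=lambda uv,z:((plane(s,uv,z)-o["p"])@o["R"]*100)
for L,z in(([(272,204),(505,172),(530,388),(310,417)],.095),([(357,290),(432,286),(449,430),(373,434)],.145)):
  P=T(q(L),z);print(P.round(2).tolist(),P.mean(0).round(2),[np.degrees(np.arctan2(*(P[b]-P[a])[:2])).round(1) for a,b in((0,1),(3,2))],[np.degrees(np.arctan2((P[b]-P[a])[1],(P[b]-P[a])[0])).round(1) for a,b in((3,0),(2,1))])
E
```

```text
[[2.56, -3.74, 12.48], [3.38, 2.19, 12.48], [-2.48, 3.01, 12.47], [-3.32, -2.94, 12.48]] [ 0.04 -0.37 12.48] [np.float64(7.9), np.float64(8.0)] [np.float64(-7.7), np.float64(-7.9)]
[[1.73, -1.34, 7.48], [1.82, 0.28, 7.48], [-1.54, 0.67, 7.48], [-1.63, -1.03, 7.48]] [ 0.1  -0.35  7.48] [np.float64(3.1), np.float64(3.2)] [np.float64(-5.2), np.float64(-6.7)]
```

Emit:
{"fn": "play_rows", "kwargs": {"commands": [[[0.05,-0.36,0,0,0,-7,0.5],[0.05,-0.36,2,0,0,-7.8,0.5],[0.05,-0.36,5,0,0,-7.8,0.5],[0.05,-0.36,8,0,0,-7.8,0.5],[0.05,-0.36,10.5,0,0,-7.8,0.5],[0.05,-0.36,11.5,0,0,-7.8,0.5],[0.05,-0.36,11.5,0,0,-7.8,0.5],[0.05,-0.36,11.5,0,0,-7.8,0.5],[0.05,-0.36,11.5,0,0,-7.8,0],[0.05,-0.36,11.5,0,0,-7.8,0],[0.05,-0.36,11.5,0,0,-7.8,0],[0.05,-0.36,11.5,0,0,-7.8,0],[0.05,-0.36,11.5,0,0,-7.8,0],[0.05,-0.36,11.5,0,0,-7.8,0],[0.05,-0.36,11.5,0,0,-7.8,0],[0.05,-0.36,11.5,0,0,-7.8,0]]]}}

```text
clock: 9.53
tool_pos: [0.5436, 0.2908, 0.1053]
orientation: [-180.0, -0.0, -2.7]
force: [-3.1, -0.1, 5.9]
opening: 0.0167
gripper_force: 30.0
```

Emit:
{"fn": "play_rows", "kwargs": {"commands": [[[0,0,-0.5,0,0,0,0],[0,0,-2,0,0,0,0],[0,0,-4,0,0,0,0],[0,0,-6,0,0,0,0],[0,0,-8,0,0,0,0],[0,0,-10,0,0,0,0],[0,0,-12,0,0,0,0],[0,0,-14,0,0,0,0],[0,0,-15.5,0,0,0,0],[0,0,-15.5,0,0,0,0],[0,0,-15.5,0,0,0,0],[0,0,-15.5,0,0,0,0]]]}}

```text
clock: 10.53
tool_pos: [0.5428, 0.2905, 0.2585]
orientation: [180.0, 0.1, -2.7]
force: [-0.2, -0.0, -0.9]
opening: 0.0165
gripper_force: 30.0
```

```bash
python3 - <<'E'
from h import *
from plant import get_obs
o=get_obs();R=Ro.from_euler("xyz",o["orientation"],degrees=True).as_matrix()
print(o["tool_pos"],o["orientation"],o["force"],o["opening"])
for g in ([.5612,-.1397,.26],[.5601,-.1383,.26]): print(((np.array(g)-o["tool_pos"])@R*100).round(2))
E
```

```text
[0.54276439 0.29048813 0.25852519] [ 1.79966795e+02  7.82317333e-02 -2.71022855e+00] [-0.18623272 -0.00693751 -0.92154288] 0.016515342505891692
[ 3.88 42.88 -0.13]
[ 3.76 42.75 -0.13]
```

Emit:
{"fn": "play_rows", "kwargs": {"commands": [[[0.1,1.5,0,0,0,1,0],[0.4,4.5,0,0,0,2,0],[0.8,8,0,0,0,3,0],[1.1,11.5,0,0,0,4,0],[1.4,15,0,0,0,5,0],[1.7,18.5,0,0,0,6,0],[2,22,0,0,0,7,0],[2.3,25.5,0,0,0,7.8,0],[2.6,29,0,0,0,7.8,0],[2.9,32.5,0,0,0,7.8,0],[3.2,36,0,0,0,7.8,0],[3.5,39.5,0,0,0,7.8,0],[3.7,41.8,0,0,0,7.8,0],[3.8,42.8,0,0,0,7.8,0],[3.8,42.8,0,0,0,7.8,0],[3.8,42.8,0,0,0,7.8,0],[3.8,42.8,0,0,0,7.8,0],[3.8,42.8,0,0,0,7.8,0]]]}}

```text
clock: 12.03
tool_pos: [0.5611, -0.1377, 0.2594]
orientation: [-180.0, 0.0, -10.4]
force: [-0.4, -0.2, 0.7]
opening: 0.0168
gripper_force: 30.0
```

```bash
python3 - <<'E'
from h import *
from plant import get_obs
o=get_obs();print(o["tool_pos"],o["orientation"],o["force"],o["opening"])
d=snap("side","d5");s=snap("scene","s5");w=snap("wrist","w5")
a=s["frame"][120:320,130:330];b=d["frame"][140:340,280:480]
cv2.imwrite("pics/m5.png",cv2.resize(np.hstack([a,b])[:,:,::-1],(800,400),interpolation=cv2.INTER_CUBIC))
E
```

```text
[ 0.56106733 -0.13766428  0.25935671] [-1.79995264e+02  1.84338561e-02 -1.04407821e+01] [-0.42616613 -0.17225957  0.70702904] 0.016800763537966022
```

View pics/m5.png

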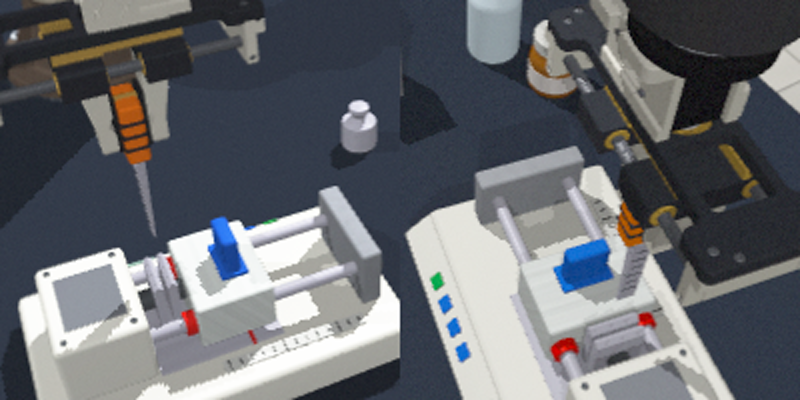

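The gauge hangs straight below the fingers. The tip is at scene pixel (207.5,238.5) and side pixel (392.5,288.5), above the closed jaws.

```bash
python3 - <<'E'
from h import *
from plant import get_obs
o=get_obs();R=Ro.from_euler("xyz",o["orientation"],degrees=True).as_matrix()
S,D,W=load("s5"),load("d5"),load("w5")
T=lambda P:((P-o["tool_pos"])@R*100).round(2)
t=tri([(S,(207.5,238.5)),(D,(392.5,288.5))]);print("tip",t,T(t))
# tester-frame geometry from w3 and grip
for g in([.5612,-.1397,.12],[.5601,-.1383,.12]): print("gap",T(np.array(g)))
# collars from all views: pixel centroids
for n,s in(("s5",S),("d5",D),("w5",W)):
    for st,c,m in blobs(s,(0,170,120),(4,255,255),8): print(n,st.tolist(),c)
# gap in wrist: intensity profile along rows
g=cv2.cvtColor(W["frame"],cv2.COLOR_RGB2GRAY); print(g[150:260:10,280:400:3])
E
```

```text
tip [ 0.56208596 -0.13736805  0.16198815] [ 0.08 -0.05  9.76]
gap [ 0.03  0.2  13.96]
gap [-0.1   0.08 13.96]
s5 [412, 49, 4, 21, 37] [413.4  59.1]
s5 [214, 249, 4, 9, 12] [215.5 252.3]
s5 [221, 275, 8, 12, 60] [224.8 280.4]
d5 [26, 59, 18, 35, 86] [34.  75.5]
d5 [400, 296, 8, 7, 33] [402.8 299.3]
d5 [356, 309, 13, 12, 78] [361.5 313.3]
w5 [278, 134, 1, 9, 9] [278. 138.]
w5 [312, 148, 7, 16, 104] [315.1 155.2]
w5 [313, 203, 6, 14, 64] [315.  210.5]
[[227 226 223 223 221 220 225 225 224 221 147  56  53 105 119 120 120 119
  117 118 122 116 190 240 244 244 244 244 244 243 243 202 176 173 175 173
  173 174 173 189]
 [243 243 237 217 212 208 228 241 241 238 165  52  60 113 146 167 165 126
  101  99 111 108 198 243 247 246 240 205 174 176 174 175 175 180 220 246
  246 245 246 246]
 [100 113 162 164 159 161 165 236 239 225 143 114 117  97  98 116  99  99
  109 119 120 112 211 244 246 201 104  89 106 129 136 137 137 137 137 138
  135 135 137 137]
 [ 60  79 157 165 159 160 164 237 239 231 146  51  98 189 157 121 180 176
  130  52  54  78 219 245 246 243 146 139 136 136 136 136 135 137 136 13
[... 490 characters left out ...]
 136 137 137
  135 135 135 136]
 [244 243 242 243 243 239 241 241 240 241 207 249 251 241  98  97 191 250
  250 250 249 214 237 246 245 245 246 245 245 245 246 246 246 246 246 246
  245 246 245 245]
 [252 252 252 252 252 252 252 252 251 251 127  38  47  51  52  49  49  48
   39  61 247 249 248 245 245 244 244 244 244 244 244 243 243 243 243 243
  243 242 241 241]
 [223 137 116 116 116 117 117 117  76  19  52  73  74  74  76  75  74  76
   74  60  29  45 116 117 117 117 119 118 123 172 175 195 236 237 237 237
  237 236 237 237]
 [ 27  26  26  68 116 116 112  96  27  27  66  78  78  77  77  79  77  79
   76  71  41  20  75 106 115 116 100  30  26  23  24  25  28  26  23  26
   24  24  24  26]]
```

```bash
python3 - <<'E'
from h import *
from plant import get_obs
o=get_obs();R=Ro.from_euler("xyz",o["orientation"],degrees=True).as_matrix()
W=load("w5");g=cv2.cvtColor(W["frame"],cv2.COLOR_RGB2GRAY)
T=lambda P:((P-o["tool_pos"])@R*100).round(2)
for r in range(174,216,5): print(r,g[r,312:338])
print(T(plane(W,[(324.5,180),(324.5,195),(324.5,210),(320,195),(329,195)],.12)))
E
```

```text
174 [108 116 120 126 138 156 161 152 138 131 133 139 134 123 124 143 159 157
 147 137 131 134 134 127 122 122]
179 [ 67  54  51  58  95 148 184 191 181 164 158 154 140 123 123 151 179 192
 190 176 155 146 127  94  65  56]
184 [ 69  65  69  82 113 157 185 190 180 160 151 151 140 125 125 152 180 190
 186 173 159 151 131  96  65  58]
189 [ 65  60  73  89 116 158 186 193 181 164 156 152 140 124 128 162 186 191
 188 172 157 148 122  81  54  50]
194 [106 114 117 123 138 169 188 191 179 160 153 150 141 125 130 161 187 192
 188 171 159 153 140 127 119 120]
199 [113 114 118 122 139 168 190 191 182 165 150 129 111 118 136 167 188 192
 187 171 161 160 168 181 189 196]
204 [103  68  52  63 103 156 187 192 180 158 130 105 102 115 145 176 190 194
 186 171 157 159 169 179 181 181]
209 [104  74  67  67  78 100 133 155 156 141 119 104  97 102 123 160 180 186
 182 176 174 176 176 176 176 177]
214 [103  67  57  60  61  73 111 147 147 126 104  99  96  98 110 149 192 215
 218 218 219 217 218 218 218 219]
[[ 1.25 -0.04 13.96]
 [-0.45 -0.04 13.96]
 [-2.21 -0.03 13.96]
 [-0.45 -0.53 13.96]
 [-0.45  0.46 13.96]]
```

Emit:
{"fn": "play_rows", "kwargs": {"commands": [[[-0.1,0.12,0,0,0,0,0],[-0.15,0.12,1,0,0,0,0],[-0.15,0.12,2,0,0,0,0],[-0.15,0.12,3,0,0,0,0],[-0.15,0.12,3.8,0,0,0,0],[-0.15,0.12,4.2,0,0,0,0],[-0.15,0.12,4.2,0,0,0,0],[-0.15,0.12,4.2,0,0,0,0],[-0.15,0.12,4.2,0,0,0,0]]]}}

```text
clock: 12.93
tool_pos: [0.5598, -0.1396, 0.2179]
orientation: [180.0, -0.0, -10.5]
force: [0.4, -0.2, -1.2]
opening: 0.0169
gripper_force: 30.0
```

```bash
python3 - <<'E'
from h import *
from plant import get_obs
D,S=snap("side","d6"),snap("scene","s6")
o=get_obs();print(o["tool_pos"],o["orientation"],o["force"],o["moment"],o["clock"])
for nm,s,r in(("d",D,(265,310,4,380,412)),("s",S,(240,270,3,192,225))):
    g=cv2.cvtColor(s["frame"],cv2.COLOR_RGB2GRAY)
    for y in range(*r[:3]): print(nm,y,g[y,r[3]:r[4]])
E
```

```text
[ 0.55976967 -0.13955065  0.21808428] [-1.79993460e+02 -4.99691602e-02 -1.05013622e+01] [ 0.24062107 -0.23882134 -0.21347974] [-0.11696667  0.05185014  0.05772415] 13.0333
d 265 [ 90  86  93  85  82 109 105  91  99  45  29  34  27  38  34  35  37  43
  46  46  44  45  42  46  43  42  45  46  44  44  41  30]
d 269 [ 57  65  59  74  93  68 102 100  80  93  99  67  34  31  35  38  32  36
  40  39  60  96 122 116 109  99  88  73  87  91  83  56]
d 273 [ 68  63  57  72 102 108  97  71  97  98  73  46  48  51  30  35  37  39
  53  90 114 111  90  63  69  73  79  69  74  65  94 120]
d 277 [ 61  66  61  57  57  77  99 105  97  66  48  53  50  69  86  80  75 114
 112 111 115 113 113 117 106  67  68  58  62  68  70  71]
d 281 [146 154 140 141 140 138 140 138 124 109 117 121 119 130 130 124 127 134
 137 120 115 117 122 119 125 123 118  89  67  67  68  72]
d 285 [162 155 139 138 139 136 138 140 138 140 137 135 128 128 129 126 130 131
 141 173 185 160 172 196 203 213 225 228 210 139  68  63]
d 289 [159 152 144 142 144 151 175 192 140 139 134 126 129 124 123 112 118 166
 210 221 221 222 221 223 21
[... 1425 characters left out ...]
5 [252 248 243 253 253 253 252 233 239 221 177 173 179 156 146 214 204 153
 139 176 155 181 216 195  75 104 133 146 207 239 246 250 250]
s 258 [253 252 249 237 213 209 205 200 194 189 176 143 153 166 159 131 132 164
 112 131 179 170 193 218 199 129  93 123 137 188 230 242 242]
s 261 [253 253 252 249 236 140 135 132 136 138 159 199 116 151 163 172 204 221
 215 110 127 174 184 188 207 201 146  90  73 116 173 225 243]
s 264 [253 253 253 252 247 241 247 252 252 248 169 158  63 102 165 182 179 169
 191 175 108 112 128 126 128 130 122  91  70  76 108 153 217]
s 267 [253 250 193 192 181 158 133  96  62  63  64  63  63  69  98 132 128 130
 129 127 114 106 112 129 129 129 129 115  62  60  70 103 146]
```

Emit:
{"fn": "play_rows", "kwargs": {"commands": [[[0,0,0.2,0,0,0,0],[0,0,0.4,0,0,0,0],[0,0,0.6,0,0,0,0],[0,0,0.8,0,0,0,0],[0,0,0.8,0,0,0,0],[0,0,0.8,0,0,0,0]]]}}

```text
clock: 13.53
tool_pos: [0.5594, -0.1395, 0.2094]
orientation: [180.0, 0.0, -10.5]
force: [0.7, 0.1, -0.5]
opening: 0.0167
gripper_force: 30.0
```

Emit:
{"fn": "play_rows", "kwargs": {"commands": [[[0,0,0.15,0,0,0,0],[0,0,0.3,0,0,0,0],[0,0,0.4,0,0,0,0],[0,0,0.4,0,0,0,0],[0,0,0.4,0,0,0,0]]]}}

```text
clock: 13.95
tool_pos: [0.5594, -0.1395, 0.2055]
orientation: [180.0, 0.0, -10.5]
force: [0.1, -0.0, -0.8]
opening: 0.0166
gripper_force: 30.0
```

Emit:
{"fn": "play_rows", "kwargs": {"commands": [[[0,0,0.15,0,0,0,0],[0,0,0.3,0,0,0,0],[0,0,0.4,0,0,0,0],[0,0,0.4,0,0,0,0],[0,0,0.4,0,0,0,0]]]}}

```text
clock: 14.37
tool_pos: [0.5594, -0.1395, 0.2014]
orientation: [180.0, 0.0, -10.5]
force: [-0.9, -0.1, -0.9]
opening: 0.0167
gripper_force: 30.0
```

Emit:
{"fn": "play_rows", "kwargs": {"commands": [[[0,0,0.1,0,0,0,0],[0,0,0.2,0,0,0,0],[0,0,0.3,0,0,0,0],[0,0,0.3,0,0,0,0],[0,0,0.3,0,0,0,0]]]}}

```text
clock: 14.78
tool_pos: [0.5594, -0.1395, 0.1985]
orientation: [180.0, 0.0, -10.5]
force: [0.2, 0.7, -1.3]
opening: 0.0165
gripper_force: 30.0
```

Emit:
{"fn": "play_rows", "kwargs": {"commands": [[[0,0,0.1,0,0,0,0],[0,0,0.2,0,0,0,0],[0,0,0.2,0,0,0,0],[0,0,0.2,0,0,0,0]]]}}

```text
clock: 15.12
tool_pos: [0.5594, -0.1395, 0.1964]
orientation: [180.0, 0.0, -10.5]
force: [0.0, -0.1, -0.6]
opening: 0.017
gripper_force: 30.0
```

Emit:
{"fn": "play_rows", "kwargs": {"commands": [[[0,0,0.1,0,0,0,0],[0,0,0.2,0,0,0,0],[0,0,0.2,0,0,0,0]]]}}

```text
clock: 15.37
tool_pos: [0.5593, -0.1395, 0.1943]
orientation: [-180.0, 0.0, -10.5]
force: [0.6, 0.8, -0.1]
opening: 0.017
gripper_force: 30.0
```

Emit:
{"fn": "play_rows", "kwargs": {"commands": [[[0,0,0.1,0,0,0,0],[0,0,0.15,0,0,0,0],[0,0,0.15,0,0,0,0]]]}}

```text
clock: 15.62
tool_pos: [0.5594, -0.1395, 0.1929]
orientation: [180.0, 0.0, -10.5]
force: [-0.1, 0.4, 0.0]
opening: 0.0169
gripper_force: 30.0
```

Emit:
{"fn": "play_rows", "kwargs": {"commands": [[[0,0,0.1,0,0,0,0],[0,0,0.15,0,0,0,0],[0,0,0.15,0,0,0,0]]]}}

```text
clock: 15.87
tool_pos: [0.5594, -0.1395, 0.1914]
orientation: [180.0, 0.0, -10.5]
force: [0.6, 0.0, -0.3]
opening: 0.0171
gripper_force: 30.0
```

Emit:
{"fn": "play_rows", "kwargs": {"commands": [[[0,0,0.1,0,0,0,0],[0,0,0.15,0,0,0,0],[0,0,0.15,0,0,0,0]]]}}

```text
clock: 16.12
tool_pos: [0.5594, -0.1395, 0.1899]
orientation: [180.0, 0.0, -10.5]
force: [0.2, -0.3, -1.1]
opening: 0.0167
gripper_force: 30.0
```

Emit:
{"fn": "play_rows", "kwargs": {"commands": [[[0,0,0.1,0,0,0,0],[0,0,0.15,0,0,0,0],[0,0,0.15,0,0,0,0]]]}}

```text
clock: 16.37
tool_pos: [0.5594, -0.1395, 0.1884]
orientation: [-180.0, 0.0, -10.5]
force: [0.6, 0.4, -1.0]
opening: 0.0167
gripper_force: 30.0
```

Emit:
{"fn": "play_rows", "kwargs": {"commands": [[[0,0,0.1,0,0,0,0],[0,0,0.15,0,0,0,0],[0,0,0.15,0,0,0,0]]]}}

```text
clock: 16.62
tool_pos: [0.5594, -0.1395, 0.1869]
orientation: [-180.0, 0.0, -10.5]
force: [0.1, 0.4, -1.5]
opening: 0.017
gripper_force: 30.0
```

Emit:
{"fn": "play_rows", "kwargs": {"commands": [[[0,0,0.1,0,0,0,0],[0,0,0.15,0,0,0,0],[0,0,0.15,0,0,0,0]]]}}

```text
clock: 16.87
tool_pos: [0.5595, -0.1395, 0.1855]
orientation: [-180.0, -0.0, -10.5]
force: [0.4, 0.2, -1.5]
opening: 0.0168
gripper_force: 30.0
```

Emit:
{"fn": "play_rows", "kwargs": {"commands": [[[0,0,0.1,0,0,0,0],[0,0,0.15,0,0,0,0],[0,0,0.15,0,0,0,0]]]}}

```text
clock: 17.12
tool_pos: [0.5596, -0.1396, 0.1843]
orientation: [180.0, -0.0, -10.5]
force: [-0.6, 1.0, 1.9]
opening: 0.0164
gripper_force: 30.0
```

```bash
cat > f.py <<'E'
from plant import get_obs,snapshot
import numpy as np
F=[]
for i in range(8):
    snapshot("side");o=get_obs();F.append(np.r_[o["force"],o["tool_pos"]*1000,o["moment"]])
print(np.mean(F,0).round(2),np.std(F,0)[:3].round(2),o["clock"])
E
python3 f.py
```

```text
[ 1.9000e-01  2.4000e-01  1.9600e+00  5.5961e+02 -1.3953e+02  1.8426e+02
 -6.0000e-02  5.0000e-02 -0.0000e+00] [0.38 0.68 0.76] 17.5167
```

```bash
python3 - <<'E'
from h import *
n={"scene":snap("scene","s7"),"side":snap("side","d7")}
for k,old in(("scene","s6"),("side","d6")):
    for s in(load(old),n[k]):
        for nm,lo,hi in(("red",(0,170,120),(4,255,255)),("blue",(103,170,90),(118,255,255))):
            print(k,nm,[(st[4].item(),c.tolist()) for st,c,m in blobs(s,lo,hi,10) if c[1]>215])
E
python3 f.py
```

```text
scene red [(12, [215.5, 252.3]), (60, [224.8, 280.6])]
scene blue [(344, [242.4, 244.8])]
scene red [(10, [215.2, 251.5]), (61, [224.8, 280.5])]
scene blue [(343, [242.4, 244.8])]
side red [(36, [403.0, 299.2]), (77, [361.5, 313.2])]
side blue [(487, [371.5, 272.6]), (30, [302.2, 291.5]), (33, [306.3, 303.5]), (34, [310.7, 315.6])]
side red [(18, [401.6, 299.7]), (78, [361.5, 313.2])]
side blue [(441, [370.4, 272.7]), (30, [302.2, 291.5]), (33, [306.3, 303.5]), (34, [310.7, 315.6])]
[ 5.0000e-02 -5.0000e-02  2.9400e+00  5.5960e+02 -1.3952e+02  1.8420e+02
 -1.0000e-01 -5.0000e-02  0.0000e+00] [0.42 0.41 0.38] 18.0167
```

The jaw has not moved: the grip centroid is the same to within 0.1 px. The vertical drag is a steady 3 N or so, and the tip is about 27 mm below the plate edges. Handing in.

```bash
python3 -c "
from plant import close_job
print(close_job())"
```

```text
the job is handed in; nothing more can be done
None
```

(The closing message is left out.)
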